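# Cam-lock the end panel onto a flat-pack spice rack

### The arm

A 6-joint arm with a two-finger parallel gripper is mounted at the origin on a cart in front of the work surface, level with it; the furniture and walls round the work are solid. World frame = base frame: x ahead of the robot, y to its left, z up, the work surface at z = 0. Lengths are in m, angles in rad, forces in N, time in s.
With the tool pointing down it reaches from about 0.35 to 0.975 m from the base axis. Payload 4.9 kg.
Tool frame: the origin (TCP) lies on the centre line of the jaws, within the pads' length; the fingertips stand 8 mm ahead of it and the grasp point (between the pads) lies 11 mm behind it; z points along the fingers, y is the line along which they close (so a half turn about z gives the same grasp; the last joint's range is limited). The gripper opens to 85 mm and grips with 20 to 120 N. Pads are 22 mm wide; open, the fingers measure 114 mm over their backs; the gripper's body (76 mm by 85 mm) begins 54 mm behind the grasp point. The pads swing forward as they close: fully open they stand 13 mm farther back than shut.
Start: joints at [1.031, 0.053, 1.613, -0, 1.476, -0.119], TCP at [0.255, 0.57, 0.239] pointing down, gripper open.
Joint ranges: [-3.01, 3.01], [-1.01, 2.22], [0.06, 2.58], [-1.02, 4.17], [0.09, 2.62], [-3.14, 3.14]. Speed limits (rad/s): [2.57, 2.57, 3.14, 3.14, 3.14, 3.14].

### API

Orientations are given as a rotation vector (axis times angle).
In Python, from station import ctrl gives the robot as it stands.
- The arm moves only by the shell command python3 -m jog 'ROWS' [FORCE]. ROWS is rows parted by semicolons, their numbers by spaces, 1 to 20 of them, each of 7 numbers: the finger opening in m, then dx, dy, dz in m, then a rotation vector rx, ry, rz in rad; each row is the pose to reach, as a shift and turn from the pose commanded when the command began, along the tool's axes at that moment; what a row does not reach only later rows make up. A row lasts 1/12 s, in which the tool goes at most 0.0417 m and 0.125 rad, less where a joint would pass 70% of its speed; a pose out of reach is approached as far as the arm can. The fingers move at their own pace and stop on an object; FORCE is the grip in N (left out, the last holds). Time passes only in rows, so rows that do not move let the fingers close. It prints the time, the measured TCP pose, the force, the opening and the grip force at its end.
- ctrl.get_obs(): the state, without advancing time (a new reading comes with each control period).
- ctrl.get_image(name): name is "scene" or "top" or "wrist"; returns the picture (480x640x3 uint8, red, green, blue); there is no depth.
- ctrl.camera_params(name): a dict with "fx", "fy", "cx", "cy" (pixels), "T" (4x4, takes a point from camera to world coordinates); the wrist camera has in their place "tool_from_camera" (4x4, takes a point from camera to tool coordinates, whose origin is the TCP and whose axes are the flange's). Camera axes: x right, y down, z forward; pixel columns grow to the right and rows downward; lengths in m; the calibration is good to about 2 mm. The wrist camera is an equidistant fisheye: a pixel r from the principal point sees the ray r / f radians off the axis. A picture is of the moment at which its call begins: read the wrist's pose just before it. camera_params takes no time and is no camera call.
- ctrl.finish_job(): hands the job in; it is judged then, once.
Trained networks look in the newest picture that a camera, given by its name, has taken for a name from the list of things; names that differ only in an ending like _2 or _b are one class to them, and where a whole thing is asked for, a point or a joint stands for the part that bears it (a point fixed in the world has none). Each returns a list of dicts, best first, with "p" (0 to 1); they miss things now and then, are a little off and sometimes report something else, mostly with a low value. They report only what shows in the picture. A call takes as long as a camera call.
- ctrl.find_in(camera, thing): "extent" ([left, top, right, bottom] in pixels, round what is visible of it).
- ctrl.cut_out(camera, thing): "mask" (480x640 bool, what is visible of it) and "extent" ([left, top, right, bottom] in pixels, round what is visible of it).
- ctrl.tip_of(camera, thing): "xy" ([column, row] in pixels: a listed point, or the origin of a listed thing).
The state is a dict: "t": time; "q": joint angles; "dq": joint speeds; "effort": joint torques, N m; "tool_pos": TCP position; "tool_rot": TCP orientation; "contact_force": force on the tool from outside, world axes, zero at the start; "wrist_torque": the same for the moment, N m; "opening": finger opening in m; "grip_force": force on a finger pad.
Only numpy, scipy, OpenCV 4.12 (cv2) and the standard library are available. Lean on these libraries where they do the work, as an engineer would, in place of code of your own. Each camera call takes 0.05 s, during which the arm holds its last target. There are 200 camera calls.

### The job

Finish the flat-pack wooden spice rack: slide the loose end panel up so that its bolt goes through the slot into the mouth of the cam lock, then turn the lock's black wing clockwise, about half a turn, until the hook has drawn the panel in tight and flush against the base board. Stop as soon as it is tight (forcing it strips the fitting), let go, and leave the jar, shaker and tin round it where they stand.

Things in the scene. Friction and masses are not known exactly. Their poses are not given: they have to be found in the camera images.
- base_board: light wooden rack base, fixed: a board 150 mm wide (its y), 36 mm thick, with an open pocket for the cam lock. Origin: on the worktop, on the cam axis; z up. Its joining face is the end at x = -60 mm; from there a slot 16 mm wide, open at the top, leads along y = 0 into the pocket. At x = +110 to +128 mm stands the other end panel, 100 mm high, already mounted
- joint_face (a point): middle of the base board's joining face, 20 mm above the worktop; axes as base_board (x points into the board). Beside it, at y = +-36 mm and 6 to 34 mm above the worktop, two sprung black seal pads stand 8 mm proud of the face; squeezing both flush takes about 12 N
- cam (a joint): angle of the cam lock (rad), growing clockwise from above; stops at -0.5 and 3.6, stays where left. From -0.3 to 0.1 the mouth of its steel hook faces the slot; turned on, the hook draws the bolt's peg in by 5.7 mm per rad. Tight comes somewhere from 2.0 to 3.1: how far the bolt is screwed out is unknown. Torque is about 0.1 N m till then and climbs steeply: 0.4 to 0.6 is tight, 0.9 strips it
- wing (a point): middle of the cam's black wing grip, on the cam axis, 50 mm above the worktop. The wing is a bar 58 mm long, 12 mm thick, from 37 to 61 mm above the worktop. The axes turn with the cam: x runs along the bar; at cam angle 0 they are parallel to base_board's
- rack_end: loose wooden end panel standing upright, 24 mm thick (its x), 150 mm wide (y), 100 mm high, 0.4 kg. Origin: centre of its underside. Its inner face, at x = +12 mm, carries a steel bolt of 8 mm diameter, 10 mm above the worktop, that runs about 33 mm out (to the middle of its peg) along +x and ends in an upright peg, 8 mm diameter, reaching 28 mm above the worktop
- panel_face (a point): centre line of the end panel's inner face, 20 mm above the worktop; it meets joint_face when the panel is home
- panel_top (a point): middle of the end panel's top edge, 100 mm above the worktop
- jar_near: spice jar with black cap, 41 mm wide, 105 mm high, beside the board on its left; leave alone. Origin: underside
- salt_shaker: salt shaker, 44 mm wide, 90 mm high, left of the panel; leave alone
- flat_tin: flat fish tin, 86 mm wide, 40 mm high, left of the board; leave alone

How it is judged:
By the outcome, as a careful person would: the job done as asked, in the order asked, and still so for the second after the job is handed in, with the robot touching nothing.
It also fails if it takes over 72 s, if anything falls off the work surface, if the arm or the gripper's body presses on something with over 40 N, if the wrist force passes 120 N, or if a joint passes its speed limit or range.

## Working session

There is one attempt and no reset: what is moved stays moved. The work goes in short steps, Python scripts to look and compute and a shell command to move; the robot and the scene stay as the last step left them, time stands still between calls to the robot, and variables do not carry over. Pictures are saved under pics/ and viewed, at most 10 in all, crops included, and the job is handed in when it is done.

```bash
mkdir -p pics; cat > h.py <<'E'
from station import ctrl
import numpy as np, cv2
from scipy.spatial.transform import Rotation as R
def ray(cam,uv):
    p=ctrl.camera_params(cam); T=np.array(p["T"])
    d=np.array([(uv[0]-p["cx"])/p["fx"],(uv[1]-p["cy"])/p["fy"],1.])
    return T[:3,3],T[:3,:3]@d
def at(cam,uv,z):
    o,d=ray(cam,uv); return (o+d*(z-o[2])/d[2]).round(4)
def proj(cam,P):
    p=ctrl.camera_params(cam); T=np.linalg.inv(np.array(p["T"])); c=T[:3,:3]@P+T[:3,3]
    return [p["cx"]+p["fx"]*c[0]/c[2],p["cy"]+p["fy"]*c[1]/c[2]]
def save(cam,name):
    im=ctrl.get_image(cam); cv2.imwrite("pics/"+name,im[:,:,::-1]); return im
E
python3 - <<'E'
from h import *
for c in("top","scene"):
    save(c,c+"0.png")
    print(c,ctrl.camera_params(c)["T"])
    for n,z in(("joint_face",.02),("wing",.05),("panel_face",.02),("panel_top",.1),("rack_end",0),("base_board",0),("jar_near",0),("salt_shaker",0),("flat_tin",0)):
        r=ctrl.tip_of(c,n)
        for x in r[:2]: print(c,n,round(x["p"],2),np.round(x["xy"],1),at(c,x["xy"],z))
o=ctrl.get_obs();print(o["t"],o["tool_pos"],o["tool_rot"],R.from_rotvec(o["tool_rot"]).as_matrix().round(3))
E
```

```text
top [[-0.01011409 -0.99399998  0.1089116   0.48362983]
 [-0.99970521  0.01245568  0.02084114  0.31602399]
 [-0.02207266 -0.10866871 -0.99383294  0.93511031]
 [ 0.          0.          0.          1.        ]]
top joint_face 0.89 [366.2 254.8] [0.5482 0.2496 0.02  ]
top wing 0.83 [366.6 227.7] [0.598  0.2499 0.05  ]
top panel_face 0.71 [356.5 292.8] [0.4742 0.27   0.02  ]
top panel_top 0.97 [362.5 301.3] [0.4599 0.2636 0.1   ]
top rack_end 0.8 [355.6 296.6] [0.4665 0.2709 0.    ]
top base_board 0.64 [308.7 202.6] [0.6576 0.363  0.    ]
top base_board 0.59 [367.7 231.8] [0.5961 0.2442 0.    ]
top jar_near 0.63 [306.2 196.5] [0.6703 0.3681 0.    ]
top salt_shaker 0.91 [281.4 281.2] [0.4985 0.4189 0.    ]
top salt_shaker 0.17 [310.7 198. ] [0.6671 0.3589 0.    ]
top flat_tin 0.68 [367.  232.5] [0.5947 0.2456 0.    ]
top flat_tin 0.61 [281.6 233.4] [0.5951 0.4185 0.    ]
scene [[ 0.69108567 -0.55169965  0.46693478  0.17374197]
 [-0.72271899 -0.53535947  0.43711268 -0.08287494]
 [ 0.00882305 -0.63954495 -0.76870307  0.74944708]
 [ 0.          0.          0.          1.        ]]
scene joint_face 0.57 [325.3 298.5] [0.5388 0.2507 0.02  ]
scene wing 0.86 [358.5 260. ] [0.6058 0.2485 0.05  ]
scene panel_face 0.88 [280.3 313.5] [0.4764 0.2787 0.02  ]
scene panel_top 0.66 [275.9 287. ] [0.4673 0.2724 0.1   ]
scene rack_end 0.95 [279.5 329.5] [0.4654 0.2701 0.    ]
scene rack_end 0.7 [274.7 287.8] [0.5102 0.3273 0.    ]
scene base_board 0.8 [355.9 285.5] [0.5978 0.243  0.    ]
scene jar_near 0.69 [326.7 213.8] [0.6723 0.3738 0.    ]
scene salt_shaker 0.89 [228.7 257.7] [0.4998 0.4199 0.    ]
scene flat_tin 0.91 [272.  221.8] [0.5974 0.4257 0.    ]
1.0 [0.25528879 0.57046307 0.23929899] [-6.56186222e-01 -3.07227391e+00  2.11525637e-05] [[-0.913  0.409 -0.   ]
 [ 0.409  0.913 -0.   ]
 [ 0.    -0.    -1.   ]]
```

View pics/top0.png

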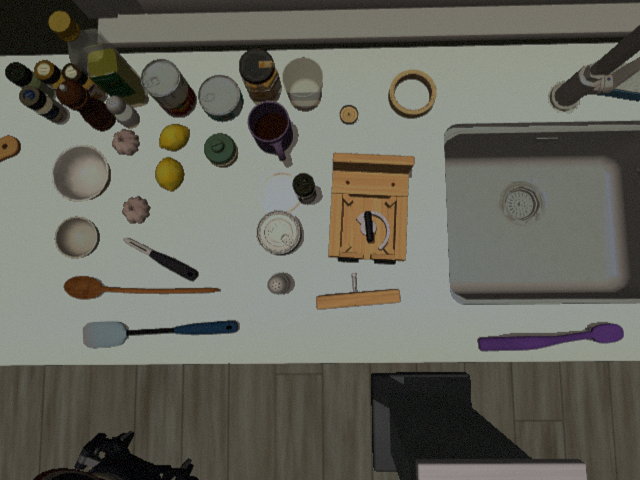

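View pics/scene0.png

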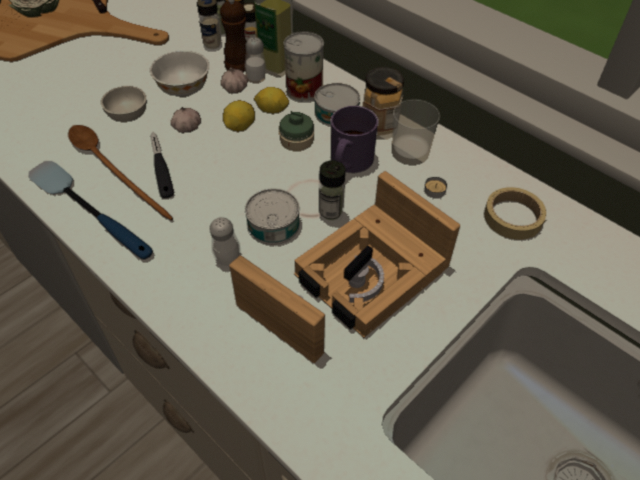

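The panel stands at about (360,298) in the top picture, slightly yawed, with its bolt towards the slot. The board is centred at about (370,210), and the wing at (369,227) runs nearly along the slot. Next I'll measure the yaws.

```bash
python3 - <<'E'
from h import *
im=save("top","t1.png")
for n in("rack_end","base_board","wing"):
    for x in ctrl.cut_out("top",n)[:2]:
        m=x["mask"].astype(np.uint8); c=max(cv2.findContours(m,0,2)[0],key=cv2.contourArea)
        r=cv2.boxPoints(cv2.minAreaRect(c)); print(n,round(x["p"],2),x["extent"],r.round(1).tolist())
cv2.imwrite("pics/t1c.png",cv2.resize(im[140:320,270:430,::-1],None,fx=3.3,fy=3.3,interpolation=cv2.INTER_CUBIC))
p=ctrl.camera_params("top");print(p["fx"],p["cx"],p["cy"])
E
```

```text
rack_end 0.87 [318.4, 272.0, 403.1, 312.5] [[312.8999938964844, 277.5], [396.6000061035156, 268.20001220703125], [400.29998779296875, 302.0], [316.70001220703125, 311.29998779296875]]
base_board 0.67 [327.6, 154.8, 415.3, 262.6] [[327.3999938964844, 260.8999938964844], [333.1000061035156, 151.89999389648438], [414.3999938964844, 156.10000610351562], [408.70001220703125, 265.20001220703125]]
base_board 0.47 [318.6, 274.8, 401.1, 309.1] [[314.79998779296875, 276.70001220703125], [398.8999938964844, 272.8999938964844], [400.29998779296875, 304.5], [316.20001220703125, 308.29998779296875]]
465.2841984516461 322.48621969239974 237.28101719403327
```

View pics/t1c.png

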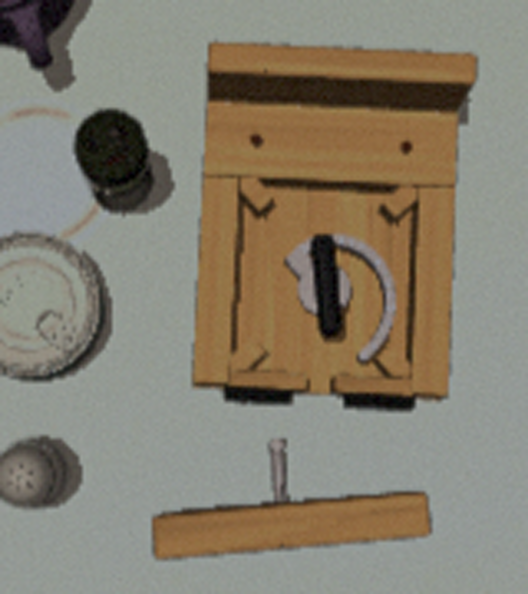

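```bash
python3 - <<'E'
from h import *
f=lambda u,v,z: at("top",(u/3.3+270-.35,v/3.3+140-.35),z)
def yaw(a,b): d=(a-b)[:2]; return np.degrees(np.arctan2(-d[0],d[1])).round(2)
for n,a,b,z in(("panel in",(153,517),(426,492),.1),("panel out",(155,558),(430,533),.1),("board front",(194,383),(448,397),.036),("bk panel front",(209,72),(474,83),.1),("bkback",(210,43),(476,54),.1),("bk side",(202,175),(458,186),.036)):
    A=f(*a,z);B=f(*b,z); print(n,A,B,((A+B)/2).round(4),np.linalg.norm(A-B).round(4),yaw(A,B))
A=f(322,236,.061);B=f(331,337,.061);print("wing",A,B,(A+B)/2,np.linalg.norm(A-B),np.degrees(np.arctan2(*(A-B)[[1,0]])))
print("peg",f(280,440,.028),"slot",f(321,388,.036),"pad",f(260,402,.034),f(379,408,.034))
print("jar",f(112,145,.105),"shaker",f(30,468,.09))
E
```

```text
panel in [0.4695 0.3461 0.1   ] [0.4814 0.1989 0.1   ] [0.4754 0.2725 0.1   ] 0.1477 4.62
panel out [0.4476 0.3453 0.1   ] [0.4595 0.1973 0.1   ] [0.4536 0.2713 0.1   ] 0.1485 4.6
board front [0.5461 0.3237 0.036 ] [0.5362 0.1755 0.036 ] [0.5412 0.2496 0.036 ] 0.1485 -3.82
bk panel front [0.7151 0.3128 0.1   ] [0.7064 0.1661 0.1   ] [0.7108 0.2394 0.1   ] 0.147 -3.39
bkback [0.7316 0.3121 0.1   ] [0.7229 0.1644 0.1   ] [0.7272 0.2382 0.1   ] 0.148 -3.37
bk side [0.6701 0.3175 0.036 ] [0.6612 0.166  0.036 ] [0.6657 0.2418 0.036 ] 0.1518 -3.36
wing [0.6282 0.2489 0.061 ] [0.5698 0.245  0.061 ] [0.599   0.24695 0.061  ] 0.058530077737860564 3.8205864582551823
peg [0.5125 0.2736 0.028 ] slot [0.5423 0.2494 0.036 ] pad [0.5347 0.2852 0.034 ] [0.5304 0.2157 0.034 ]
jar [0.6733 0.3668 0.105 ] shaker [0.4967 0.4139 0.09  ]
```

```bash
A="0.07 -0.313 -0.187 0.079 0 0 1.07"; python3 -m jog '0.07 -0.313 -0.187 0.079 0 0 1.07;0.07 -0.313 -0.187 0.079 0 0 1.07;0.07 -0.313 -0.187 0.079 0 0 1.07;0.07 -0.313 -0.187 0.079 0 0 1.07;0.07 -0.313 -0.187 0.079 0 0 1.07;0.07 -0.313 -0.187 0.079 0 0 1.07;0.07 -0.313 -0.187 0.079 0 0 1.07;0.07 -0.313 -0.187 0.079 0 0 1.07;0.07 -0.313 -0.187 0.079 0 0 1.07;0.07 -0.313 -0.187 0.079 0 0 1.07;0.07 -0.313 -0.187 0.079 0 0 1.07;0.07 -0.313 -0.187 0.079 0 0 1.07;0.07 -0.313 -0.187 0.079 0 0 1.07;0.07 -0.313 -0.187 0.079 0 0 1.07' 40
cat >> h.py <<'E'
def wray(uv):
    o=ctrl.get_obs(); p=ctrl.camera_params("wrist"); Rt=R.from_rotvec(o["tool_rot"]).as_matrix()
    a=np.array([(uv[0]-p["cx"])/p["fx"],(uv[1]-p["cy"])/p["fy"]]); th=np.linalg.norm(a)+1e-9
    d=np.r_[a/th*np.sin(th),np.cos(th)]; T=np.array(p["tool_from_camera"])
    return Rt@T[:3,3]+o["tool_pos"], Rt@T[:3,:3]@d
def wat(uv,z):
    o,d=wray(uv); return (o+d*(z-o[2])/d[2]).round(4)
def state():
    o=ctrl.get_obs(); M=R.from_rotvec(o["tool_rot"]).as_matrix()
    print("t",round(o["t"],2),"pos",o["tool_pos"].round(4),"yaw_y",np.arctan2(M[1,1],M[0,1]).round(4),"tilt",M[:,2].round(3),"q",np.round(o["q"],3),"F",np.round(o["contact_force"],2),"M",np.round(o["wrist_torque"],3),"op",round(o["opening"],4),"gf",round(o["grip_force"],1))
E
python3 - <<'E'
from h import *
state(); save("wrist","w1.png")
for n,z in(("joint_face",.02),("wing",.05),("panel_face",.02),("panel_top",.1),("rack_end",0),("base_board",0)):
    for x in ctrl.tip_of("wrist",n)[:2]: print(n,round(x["p"],2),np.round(x["xy"],1),wat(x["xy"],z))
E
```

```text
t: 2.37
tool_pos: [0.4641, 0.2732, 0.1608]
tool_rot: [2.128, 2.311, 0.001]
contact_force: [-0.2, 0.5, -0.2]
opening: 0.0703
grip_force: 0.0
t 2.37 pos [0.4641 0.2732 0.1608] yaw_y 0.0824 tilt [ 0.001  0.    -1.   ] q [ 0.394 -0.093  1.89   0.     1.343  0.311] F [-0.18  0.47 -0.18] M [ 0.01  -0.011  0.007] op 0.0703 gf 0.0
joint_face 0.81 [417.9 261.1] [0.5449 0.252  0.02  ]
joint_face 0.39 [490.   66.5] [0.5849 0.4143 0.02  ]
wing 0.91 [496.9 285. ] [0.6047 0.2469 0.05  ]
panel_face 0.9 [336.6 228.5] [0.4769 0.2732 0.02  ]
panel_top 0.87 [323.1 268.8] [0.4664 0.2702 0.1   ]
rack_end 0.94 [325.  225.5] [0.4685 0.2693 0.    ]
```

View pics/w1.png

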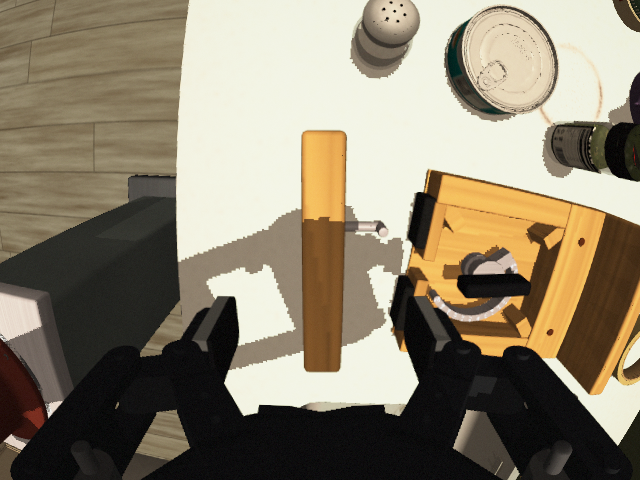

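The wrist view shows the panel between the jaws (columns 302–346), the peg at about (382,230), the slot near (410,262), and the wing from (459,285) to (529,285).

```bash
python3 - <<'E'
from h import *
for n,uv,z in(("pc1",(302,133),.1),("pc2",(345,133),.1),("pc3",(304,371),.1),("pc4",(341,371),.1),("peg",(382,230),.028),("bfl",(430,170),.036),("bbl",(605,210),.036),("slotL",(411,256),.036),("slotR",(408,276),.036),("wing a",(459,285),.055),("wing b",(530,285),.055)):
    print(n,wat(uv,z))
E
```

```text
pc1 [0.4495 0.3434 0.1   ]
pc2 [0.4716 0.3453 0.1   ]
pc3 [0.4601 0.1981 0.1   ]
pc4 [0.4838 0.2    0.1   ]
peg [0.5106 0.2765 0.028 ]
bfl [0.539  0.3258 0.036 ]
bbl [0.7143 0.3155 0.036 ]
slotL [0.5339 0.2603 0.036 ]
slotR [0.5342 0.2441 0.036 ]
wing a [0.5694 0.2468 0.055 ]
wing b [0.6329 0.2494 0.055 ]
```

```bash
python3 -m jog '0.07 -0.001 0.002 0.04 0 0 0;0.07 -0.001 0.002 0.07 0 0 0;0.07 -0.001 0.002 0.083 0 0 0;0.07 -0.001 0.002 0.083 0 0 0;0.07 -0.001 0.002 0.083 0 0 0;0 -0.001 0.002 0.083 0 0 0;0 -0.001 0.002 0.083 0 0 0;0 -0.001 0.002 0.083 0 0 0;0 -0.001 0.002 0.083 0 0 0;0 -0.001 0.002 0.083 0 0 0;0 -0.001 0.002 0.083 0 0 0;0 -0.001 0.002 0.083 0 0 0;0 -0.001 0.002 0.083 0 0 0' 40; python3 -c "from h import *;state()"
```

```text
t: 3.8
tool_pos: [0.4673, 0.2715, 0.079]
tool_rot: [2.131, 2.308, 0.002]
contact_force: [-2.9, -0.5, 5.7]
opening: 0.0233
grip_force: 41.3
t 3.8 pos [0.4673 0.2715 0.079 ] yaw_y 0.08 tilt [ 0.001  0.001 -1.   ] q [0.388 0.008 1.941 0.    1.192 0.308] F [-2.94 -0.47  5.66] M [-0.063  0.452 -0.031] op 0.0233 gf 41.3
```

```bash
python3 -m jog '0 -0.005 0.005 0 0 0 0.04;0 -0.01 0.01 0 0 0 0.07;0 -0.015 0.015 0 0 0 0.11;0 -0.0195 0.0205 0 0 0 0.141;0 -0.0195 0.0205 0 0 0 0.141;0 -0.0195 0.0205 0 0 0 0.141' 40
python3 - <<'E'
from h import *
state(); im=save("wrist","w2.png")
cv2.imwrite("pics/w2c.png",cv2.resize(im[120:400,280:560,::-1],None,fx=2,fy=2,interpolation=cv2.INTER_CUBIC))
for n,z in(("joint_face",.02),("wing",.05),("panel_face",.02),("panel_top",.1),("rack_end",0)):
    for x in ctrl.tip_of("wrist",n)[:1]: print(n,round(x["p"],2),np.round(x["xy"],1),wat(x["xy"],z))
E
```

```text
t: 4.3
tool_pos: [0.4903, 0.2535, 0.079]
tool_rot: [2.288, 2.151, 0.005]
contact_force: [-0.2, -0.7, 5.1]
opening: 0.0234
grip_force: 40.7
t 4.3 pos [0.4903 0.2535 0.079 ] yaw_y -0.0615 tilt [ 0.003  0.001 -1.   ] q [ 0.343  0.033  1.915 -0.     1.19   0.404] F [-0.22 -0.67  5.09] M [ 0.067 -0.042 -0.218] op 0.0234 gf 40.7
joint_face 0.6 [412.4 265.9] [0.543  0.2499 0.02  ]
wing 0.74 [321.1 253.2] [0.4922 0.271  0.05  ]
panel_top 0.81 [320.2 343.3] [0.4906 0.2539 0.1   ]
rack_end 0.96 [322.1 256.2] [0.4918 0.2521 0.    ]
```

View pics/w2c.png

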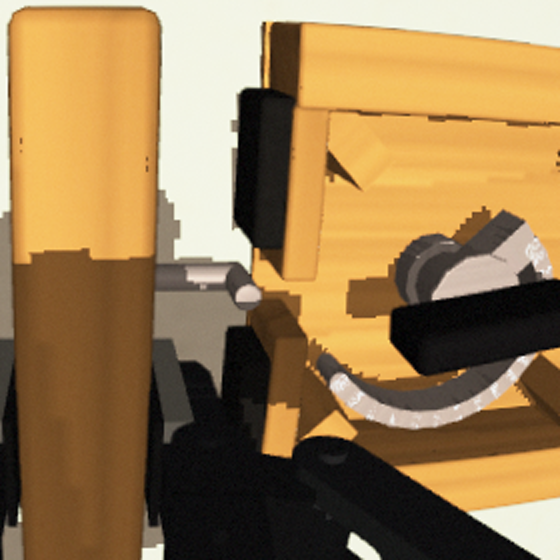

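```bash
python3 - <<'E'
from h import *
f=lambda u,v,z: wat((u/2+280-.25,v/2+120-.25),z)
fm=np.array([.541,.2505]); ax=np.array([.9981,-.0611]); ay=np.array([.0611,.9981])
for n,u,v,z in(("peg",247,295,.028),("up front",283,276,.036),("up back",318,280,.036),("lo back",304,328,.036),("lo front",275,318,.036),("front-left-bd corner",264,23,.036),("padUin",285,248,.034),("padUout",290,95,.034),("padLin",260,327,.034),("padtop",241,90,.034)):
    P=f(u,v,z); d=P[:2]-fm; print(n,P,"board",(d@ax*1e3-60).round(1),(d@ay*1e3).round(1))
E
```

```text
peg [0.5359 0.2526 0.028 ] board -65.2 1.8
up front [0.5437 0.2604 0.036 ] board -57.9 10.0
up back [0.5534 0.2585 0.036 ] board -48.1 8.7
lo back [0.5501 0.2451 0.036 ] board -50.6 -4.8
lo front [0.5419 0.2487 0.036 ] board -59.0 -1.7
front-left-bd corner [0.5391 0.3249 0.036 ] board -66.4 74.1
padUin [0.5446 0.2673 0.034 ] board -57.4 17.0
padUout [0.5458 0.3069 0.034 ] board -58.7 56.6
padLin [0.5383 0.2455 0.034 ] board -62.4 -5.2
padtop [0.5333 0.3085 0.034 ] board -71.2 57.4
```

```bash
python3 -m jog '0 0 0.005 0 0 0 0;0 0 0.01 0 0 0 0;0 0 0.014 0 0 0 0;0 0 0.018 0 0 0 0;0 0 0.018 0 0 0 0' 40; python3 -c "from h import *;state()"
```

```text
t: 5.02
tool_pos: [0.5068, 0.2529, 0.0791]
tool_rot: [-2.287, -2.152, -0.0]
contact_force: [-3.9, 1.5, 9.9]
opening: 0.0235
grip_force: 41.8
t 5.02 pos [0.5068 0.2529 0.0791] yaw_y -0.0606 tilt [-0.001  0.001 -1.   ] q [0.331 0.069 1.878 0.002 1.196 0.391] F [-3.93  1.52  9.93] M [ 0.197  1.058 -0.025] op 0.0235 gf 41.8
```

```bash
python3 -m jog '0 0 0.003 -0.0006 0 0 0;0 0 0.006 -0.0006 0 0 0;0 0 0.009 -0.0006 0 0 0;0 0 0.009 -0.0006 0 0 0' 40; python3 - <<'E'
from h import *
state(); im=save("wrist","w3.png")
cv2.imwrite("pics/w3c.png",cv2.resize(im[120:400,280:560,::-1],None,fx=2,fy=2,interpolation=cv2.INTER_CUBIC))
E
```

```text
t: 5.35
tool_pos: [0.5156, 0.2522, 0.0791]
tool_rot: [-2.287, -2.153, -0.0]
contact_force: [-3.5, 0.0, 6.9]
opening: 0.0233
grip_force: 41.4
t 5.35 pos [0.5156 0.2522 0.0791] yaw_y -0.0604 tilt [-0.001  0.001 -1.   ] q [3.250e-01 8.600e-02 1.859e+00 1.000e-03 1.197e+00 3.850e-01] F [-3.45  0.03  6.89] M [ 0.206  0.793 -0.04 ] op 0.0233 gf 41.4
```

View pics/w3c.png

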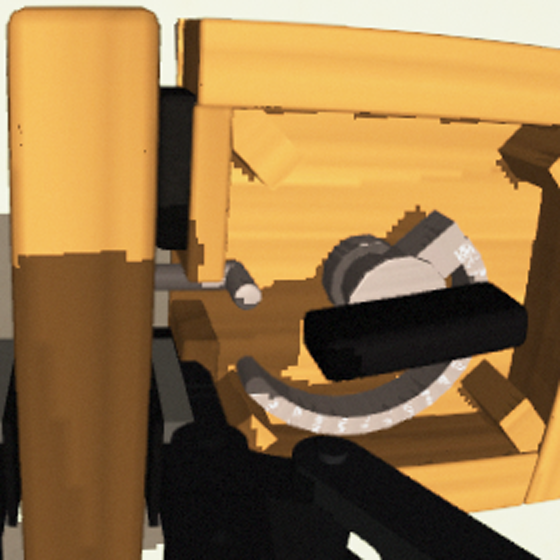

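The peg is through the slot at crop (247,295), with its bolt free. The hook's tip is at (245,365), and the seal pads are close to the panel. Next I'll check radii about the cam axis.

```bash
python3 - <<'E'
from h import *
f=lambda u,v,z: wat((u/2+280-.25,v/2+120-.25),z)
fm=np.array([.541,.2505]); ax=np.array([.9981,-.0611]); ay=np.array([.0611,.9981])
def s(n,u,v,z):
    d=f(u,v,z)[:2]-fm; b=np.array([d@ax*1e3-60,d@ay*1e3]); print(n,z,b.round(1),"r",np.hypot(*b).round(1))
s("peg",247,295,.028)
for z in(.018,.026,.034):
    s("tip inner top",266,383,z); s("tip outer",258,405,z); s("arc bottom in",345,408,z); s("arc bottom out",345,432,z); s("arc right",470,365,z)
s("wing1",305,312,.061);s("wing2",525,285,.061);s("wing3",330,352,.061);s("wing4",526,315,.061)
s("panel in",158,20,.1);s("pad top R",195,95,.034);s("pad L",160,95,.034)
for n in("wing","joint_face"):
    for x in ctrl.tip_of("wrist",n)[:1]: print(n,x["p"],wat(x["xy"],.05 if n=="wing" else .02))
E
```

```text
peg 0.028 [-40.1   2. ] r 40.1
tip inner top 0.018 [-29.3 -30.5] r 42.3
tip outer 0.018 [-31. -38.] r 49.1
arc bottom in 0.018 [ -2.1 -40.5] r 40.6
arc bottom out 0.018 [ -0.7 -49.5] r 49.5
arc right 0.018 [ 40.8 -27.5] r 49.2
tip inner top 0.026 [-31.5 -26.2] r 41.0
tip outer 0.026 [-33.2 -33.5] r 47.2
arc bottom in 0.026 [ -5.5 -35.8] r 36.3
arc bottom out 0.026 [ -4.1 -44.5] r 44.7
arc right 0.026 [ 35.7 -23.4] r 42.7
tip inner top 0.034 [-33.8 -21.9] r 40.3
tip outer 0.034 [-35.4 -28.9] r 45.7
arc bottom in 0.034 [ -8.9 -31.2] r 32.5
arc bottom out 0.034 [ -7.6 -39.5] r 40.2
arc right 0.034 [ 30.5 -19.3] r 36.1
wing1 0.061 [-33.9  10.3] r 35.4
wing2 0.061 [25.5 16. ] r 30.1
wing3 0.061 [-26.4   0.1] r 26.4
wing4 0.061 [27.7  7.8] r 28.8
panel in 0.1 [-73.3  73.8] r 104.1
pad top R 0.034 [-57.4  56.2] r 80.3
pad L 0.034 [-66.   55.9] r 86.5
wing 0.62 [0.6044 0.2448 0.05  ]
joint_face 0.79 [0.5429 0.2504 0.02  ]
```

```bash
python3 -m jog '0 0 0.0015 0 0 0 0;0 0 0.003 0 0 0 0;0 0 0.0045 0 0 0 0;0 0 0.0045 0 0 0 0' 40; python3 -c "from h import *;state()"
```

```text
t: 5.83
tool_pos: [0.5195, 0.2519, 0.0791]
tool_rot: [-2.286, -2.152, 0.002]
contact_force: [-5.8, 2.3, 8.9]
opening: 0.0232
grip_force: 41.8
t 5.83 pos [0.5195 0.2519 0.0791] yaw_y -0.0603 tilt [-0.002  0.001 -1.   ] q [3.220e-01 9.400e-02 1.850e+00 1.000e-03 1.199e+00 3.820e-01] F [-5.8   2.33  8.88] M [ 0.223  1.161 -0.033] op 0.0232 gf 41.8
```

```bash
python3 -m jog '0 0 0.001 0 0 0 0;0 0 0.002 0 0 0 0;0 0 0.002 0 0 0 0' 40; python3 -c "from h import *;state()"
```

```text
t: 6.08
tool_pos: [0.5206, 0.2518, 0.0792]
tool_rot: [-2.285, -2.151, 0.004]
contact_force: [-7.8, 0.6, 11.3]
opening: 0.0234
grip_force: 42.6
t 6.08 pos [0.5206 0.2518 0.0792] yaw_y -0.0604 tilt [-0.004  0.001 -1.   ] q [0.321 0.098 1.846 0.002 1.201 0.381] F [-7.84  0.65 11.26] M [ 0.232  1.854 -0.009] op 0.0234 gf 42.6
```

```bash
python3 -m jog '0.05 0 0 0 0 0 0;0.05 0 0 0 0 0 0;0.05 0 0 0 0 0 0;0.05 0 0 0 0 0 0;0.05 0 0 0 0 0 0;0.05 0 0 -0.03 0 0 0;0.05 0 0 -0.065 0 0 0;0.05 0 0 -0.08 0 0 0;0.05 0 0 -0.08 0 0 0' 40; python3 - <<'E'
from h import *
state(); im=save("wrist","w4.png")
for n,z in(("wing",.05),("panel_face",.02),("joint_face",.02),("panel_top",.1),("rack_end",0)):
    for c in("top","wrist"):
      if c=="top" and n=="wing": ctrl.get_image("top")
      for x in ctrl.tip_of(c,n)[:1]: print(c,n,round(x["p"],2),np.round(x["xy"],1),wat(x["xy"],z) if c=="wrist" else at(c,x["xy"],z))
cv2.imwrite("pics/w4c.png",cv2.resize(im[120:400,280:560,::-1],None,fx=2,fy=2,interpolation=cv2.INTER_CUBIC))
E
```

```text
t: 6.83
tool_pos: [0.5252, 0.2522, 0.1635]
tool_rot: [2.285, 2.15, 0.013]
contact_force: [1.0, 0.2, -0.0]
opening: 0.0496
grip_force: 0.0
t 6.83 pos [0.5252 0.2522 0.1635] yaw_y -0.061 tilt [ 0.009  0.003 -1.   ] q [ 0.32   0.005  1.791 -0.     1.336  0.381] F [ 1.02  0.24 -0.01] M [-0.011 -0.009  0.019] op 0.0496 gf 0.0
top wing 0.73 [368.3 228.2] [0.597  0.2467 0.05  ]
wrist wing 0.73 [427.9 240.4] [0.5957 0.2467 0.05  ]
wrist panel_face 0.6 [328.2 227.8] [0.5267 0.2516 0.02  ]
wrist joint_face 0.96 [342.3 226.2] [0.5378 0.2523 0.02  ]
wrist panel_top 0.7 [311.7 263.5] [0.5174 0.2534 0.1   ]
wrist rack_end 0.76 [313.5 222.8] [0.5165 0.2512 0.    ]
```

View pics/w4c.png

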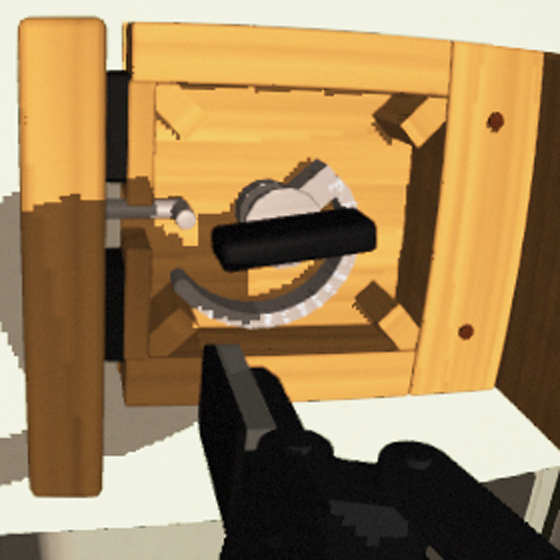

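```bash
python3 - <<'E'
from h import *
f=lambda u,v,z: wat((u/2+280-.25,v/2+120-.25),z)
P=[f(u,v,.061) for u,v in((213,230),(363,209),(376,240),(222,258))]
for p in P: print(p)
c=np.mean(P,0); a=(P[1]+P[2]-P[0]-P[3]);print(c,np.linalg.norm(a)/2,np.degrees(np.arctan2(a[1],a[0])))
print("peg",f(186,218,.028),"tip",[f(185,280,z) for z in(.02,.028)])
E
```

```text
[0.5655 0.2557 0.061 ]
[0.6176 0.2601 0.061 ]
[0.623  0.2488 0.061 ]
[0.5685 0.2459 0.061 ]
[0.59365  0.252625 0.061   ] 0.05342483036940789 3.917516022151498
peg [0.5609 0.2511 0.028 ] tip [array([0.561 , 0.2238, 0.02  ]), array([0.56  , 0.2268, 0.028 ])]
```

```bash
python3 -m jog '0.05 0 0.074 0 0 0 -1.7;0.05 0 0.074 0 0 0 -1.7;0.05 0 0.074 0 0 0 -1.7;0.05 0 0.074 0 0 0 -1.7;0.05 0 0.074 0.03 0 0 -1.7;0.05 0 0.074 0.03 0 0 -1.7;0.05 0 0.074 0.03 0 0 -1.7;0.05 0 0.074 0.03 0 0 -1.7;0.05 0 0.074 0.03 0 0 -1.7;0.05 0 0.074 0.03 0 0 -1.7;0.05 0 0.074 0.03 0 0 -1.7;0.05 0 0.074 0.03 0 0 -1.7;0.05 0 0.074 0.03 0 0 -1.7;0.05 0 0.074 0.03 0 0 -1.7;0.05 0 0.074 0.03 0 0 -1.7;0.05 0 0.074 0.03 0 0 -1.7;0.05 0 0.074 0.03 0 0 -1.7' 40; python3 - <<'E'
from h import *
state(); im=save("wrist","w5.png")
for x in ctrl.tip_of("wrist","wing")[:2]: print(round(x["p"],2),np.round(x["xy"],1),wat(x["xy"],.05))
for x in ctrl.cut_out("wrist","wing")[:1]: print(x["p"],x["extent"])
cv2.imwrite("pics/w5c.png",im[:,:,::-1])
E
```

```text
t: 8.85
tool_pos: [0.596, 0.2467, 0.1279]
tool_rot: [0.105, -3.14, -0.0]
contact_force: [0.1, -0.1, -1.1]
opening: 0.05
grip_force: 0.0
t 8.85 pos [0.596  0.2467 0.1279] yaw_y 1.6374 tilt [-0.  0. -1.] q [ 0.277  0.188  1.657  0.     1.296 -1.36 ] F [ 0.09 -0.14 -1.11] M [-0.033  0.049 -0.045] op 0.05 gf 0.0
0.87 [322.4 266.9] [0.604  0.2475 0.05  ]
0.63 [261.3, 188.8, 352.6, 314.6]
```

View pics/w5c.png

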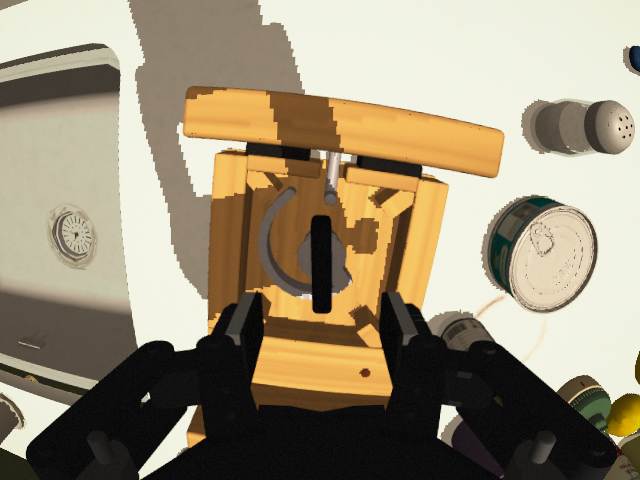

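```bash
python3 - <<'E'
from h import *
state()
for u,v in((321,215),(321,313),(310,225),(331,225),(312,308),(331,308)): print(wat((u,v),.061),wat((u,v),.037))
E
```

```text
t 9.0 pos [0.596  0.2467 0.1279] yaw_y 1.6382 tilt [-0.  0. -1.] q [ 0.277  0.188  1.657  0.     1.296 -1.361] F [ 0.03  0.37 -0.18] M [ 0.012  0.03  -0.008] op 0.0499 gf 0.0
[0.5692 0.2443 0.061 ] [0.5747 0.2446 0.037 ]
[0.63   0.2484 0.061 ] [0.6427 0.2492 0.037 ]
[0.5753 0.2385 0.061 ] [0.5816 0.2382 0.037 ]
[0.5745 0.2502 0.061 ] [0.5807 0.2513 0.037 ]
[0.6269 0.2427 0.061 ] [0.6393 0.2429 0.037 ]
[0.6261 0.2542 0.061 ] [0.6384 0.2557 0.037 ]
```

```bash
python3 -m jog '0.05 -0.0045 0 0.03 0 0 0;0.05 -0.0045 0 0.055 0 0 0;0.05 -0.0045 0 0.07 0 0 0;0.05 -0.0045 0 0.079 0 0 0;0.05 -0.0045 0 0.079 0 0 0;0 -0.0045 0 0.079 0 0 0;0 -0.0045 0 0.079 0 0 0;0 -0.0045 0 0.079 0 0 0;0 -0.0045 0 0.079 0 0 0;0 -0.0045 0 0.079 0 0 0;0 -0.0045 0 0.079 0 0 0;0 -0.0045 0 0.079 0 0 0;0 -0.0045 0 0.079 0 0 0' 60; python3 -c "from h import *;state()"
```

```text
t: 10.08
tool_pos: [0.6018, 0.2472, 0.0511]
tool_rot: [-0.107, 3.137, 0.001]
contact_force: [-0.6, -3.0, 5.7]
opening: 0.0105
grip_force: 61.5
t 10.08 pos [0.6018 0.2472 0.0511] yaw_y 1.639 tilt [ 0.003  0.    -1.   ] q [ 0.276  0.286  1.683 -0.     1.17  -1.363] F [-0.58 -2.97  5.66] M [-0.14   0.181  0.02 ] op 0.0105 gf 61.5
```

```bash
python3 -m jog '0 0 0 0 0 0 0.08;0 0 0 0 0 0 0.16;0 0 0 0 0 0 0.24;0 0 0 0 0 0 0.32;0 0 0 0 0 0 0.4;0 0 0 0 0 0 0.4' 60; python3 -c "from h import *;state()"
```

```text
t: 10.58
tool_pos: [0.6018, 0.2473, 0.0511]
tool_rot: [0.523, 3.095, 0.002]
contact_force: [-1.1, -1.5, 5.9]
opening: 0.0106
grip_force: 61.5
t 10.58 pos [0.6018 0.2473 0.0511] yaw_y 1.2363 tilt [ 0.003  0.001 -1.   ] q [ 0.276  0.286  1.683 -0.     1.17  -0.96 ] F [-1.07 -1.48  5.86] M [-0.247  0.097 -0.1  ] op 0.0106 gf 61.5
```

```bash
python3 -m jog '0 0 0 0 0 0 0.1;0 0 0 0 0 0 0.2;0 0 0 0 0 0 0.3;0 0 0 0 0 0 0.4;0 0 0 0 0 0 0.5;0 0 0 0 0 0 0.6;0 0 0 0 0 0 0.7;0 0 0 0 0 0 0.7' 60; python3 - <<'E'
from h import *
state(); im=save("wrist","w6.png"); im2=save("top","t6.png")
a=cv2.resize(im[:,:],(540,405)); b=cv2.resize(im2[190:310,310:420],None,fx=2.3,fy=3.3,interpolation=cv2.INTER_CUBIC)
cv2.imwrite("pics/c6.png",np.hstack([a,cv2.resize(b,(253,405))])[:,:,::-1])
for x in ctrl.tip_of("top","panel_top")[:1]: print(x["p"],x["xy"],at("top",x["xy"],.1))
E
```

```text
t: 11.25
tool_pos: [0.6018, 0.2474, 0.0511]
tool_rot: [1.553, 2.728, 0.004]
contact_force: [-0.5, -0.9, 6.4]
opening: 0.0106
grip_force: 61.5
t 11.25 pos [0.6018 0.2474 0.0511] yaw_y 0.5357 tilt [ 0.003  0.001 -1.   ] q [ 0.276  0.286  1.682 -0.     1.17  -0.26 ] F [-0.47 -0.93  6.38] M [-0.195  0.091 -0.05 ] op 0.0106 gf 61.5
0.61 [371.1, 268.5] [0.5179 0.2471 0.1   ]
```

View pics/c6.png

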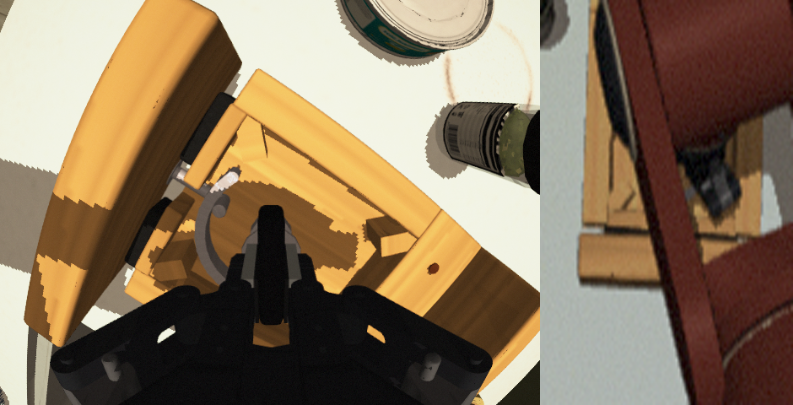

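The hook has swept past the bolt at about (210,190) in the left part of the picture, with low torque. I'll turn further and measure the panel's travel.

```bash
cat >> h.py <<'E'
def panel():
    ctrl.get_image("wrist"); ctrl.get_image("scene")
    for n,z in(("panel_top",.1),("rack_end",0),("panel_face",.02),("joint_face",.02)):
        for c in("wrist","scene"):
            for x in ctrl.tip_of(c,n)[:1]: print(c,n,round(x["p"],2),wat(x["xy"],z) if c=="wrist" else at(c,x["xy"],z))
E
python3 -c "from h import *;panel()"
python3 -m jog '0 0 0 0 0 0 0.1;0 0 0 0 0 0 0.2;0 0 0 0 0 0 0.3;0 0 0 0 0 0 0.4;0 0 0 0 0 0 0.5;0 0 0 0 0 0 0.5' 60; python3 -c "from h import *;state();panel()"
```

```text
wrist panel_top 0.63 [0.524  0.2536 0.1   ]
scene panel_top 0.59 [0.5223 0.2491 0.1   ]
wrist rack_end 0.63 [0.52   0.2527 0.    ]
scene rack_end 0.95 [0.5139 0.2479 0.    ]
wrist panel_face 0.97 [0.5324 0.252  0.02  ]
scene panel_face 0.79 [0.5317 0.2578 0.02  ]
wrist joint_face 0.84 [0.5441 0.2522 0.02  ]
t: 12.4
tool_pos: [0.602, 0.2475, 0.0511]
tool_rot: [2.18, 2.259, 0.005]
contact_force: [-0.4, -0.4, 6.6]
opening: 0.0106
grip_force: 61.4
t 12.4 pos [0.602  0.2475 0.0511] yaw_y 0.0356 tilt [ 0.004  0.001 -1.   ] q [ 0.276  0.286  1.682 -0.     1.169  0.24 ] F [-0.4  -0.42  6.6 ] M [-0.175  0.11  -0.102] op 0.0106 gf 61.4
wrist panel_top 0.59 [0.5254 0.2552 0.1   ]
scene panel_top 0.63 [0.525  0.2539 0.1   ]
wrist rack_end 0.72 [0.5247 0.2534 0.    ]
scene rack_end 0.74 [0.5232 0.2488 0.    ]
wrist panel_face 0.62 [0.536  0.2523 0.02  ]
scene panel_face 0.91 [0.5366 0.2585 0.02  ]
wrist joint_face 0.69 [0.5444 0.2502 0.02  ]
```

```bash
python3 -m jog '0 0 0 0 0 0 0.1;0 0 0 0 0 0 0.2;0 0 0 0 0 0 0.3;0 0 0 0 0 0 0.4;0 0 0 0 0 0 0.4' 60; python3 -c "from h import *;state()"
```

```text
t: 13.32
tool_pos: [0.602, 0.2474, 0.0511]
tool_rot: [2.586, 1.782, 0.006]
contact_force: [0.2, 0.1, 4.5]
opening: 0.0106
grip_force: 61.4
t 13.32 pos [0.602  0.2474 0.0511] yaw_y -0.3642 tilt [ 0.004  0.001 -1.   ] q [ 0.276  0.286  1.682 -0.     1.169  0.64 ] F [0.25 0.08 4.53] M [-0.138  0.058 -0.053] op 0.0106 gf 61.4
```

```bash
python3 -m jog '0 0 0 0 0 0 0.04;0 0 0 0 0 0 0.08;0 0 0 0 0 0 0.12;0 0 0 0 0 0 0.12' 60; python3 -c "from h import *;state();panel()"
```

```text
t: 13.65
tool_pos: [0.602, 0.2474, 0.0511]
tool_rot: [2.686, 1.626, 0.006]
contact_force: [0.6, 0.1, 5.6]
opening: 0.0105
grip_force: 61.4
t 13.65 pos [0.602  0.2474 0.0511] yaw_y -0.4821 tilt [ 0.004  0.001 -1.   ] q [ 0.276  0.286  1.682 -0.     1.169  0.758] F [0.57 0.07 5.58] M [-0.175  0.009 -0.029] op 0.0105 gf 61.4
scene panel_top 0.68 [0.5275 0.2571 0.1   ]
wrist rack_end 0.73 [0.527 0.252 0.   ]
scene rack_end 0.68 [0.5225 0.2468 0.    ]
wrist panel_face 0.76 [0.5386 0.2538 0.02  ]
scene panel_face 0.58 [0.5387 0.2568 0.02  ]
wrist joint_face 0.78 [0.5441 0.2493 0.02  ]
```

```bash
python3 -m jog '0 0 0 0 0 0 0.04;0 0 0 0 0 0 0.08;0 0 0 0 0 0 0.12;0 0 0 0 0 0 0.12' 60; python3 -c "from h import *;state()"
```

```text
t: 14.48
tool_pos: [0.602, 0.2474, 0.0511]
tool_rot: [2.779, 1.463, 0.006]
contact_force: [0.0, -0.4, 5.7]
opening: 0.0106
grip_force: 61.4
t 14.48 pos [0.602  0.2474 0.0511] yaw_y -0.6019 tilt [ 0.004  0.001 -1.   ] q [ 0.276  0.286  1.682 -0.     1.169  0.878] F [ 0.03 -0.37  5.67] M [-0.21   0.049  0.08 ] op 0.0106 gf 61.4
```

```bash
python3 -m jog '0 0 0 0 0 0 0.04;0 0 0 0 0 0 0.08;0 0 0 0 0 0 0.08' 60; python3 -c "from h import *;state()"
```

```text
t: 14.73
tool_pos: [0.602, 0.2474, 0.0511]
tool_rot: [2.836, 1.35, 0.006]
contact_force: [0.4, -1.0, 5.9]
opening: 0.0104
grip_force: 61.4
t 14.73 pos [0.602  0.2474 0.0511] yaw_y -0.6821 tilt [ 0.004  0.001 -1.   ] q [ 0.276  0.286  1.682 -0.     1.169  0.958] F [ 0.38 -0.98  5.92] M [-0.193  0.042 -0.08 ] op 0.0104 gf 61.4
```

```bash
python3 -m jog '0 0 0 0 0 0 0.04;0 0 0 0 0 0 0.08;0 0 0 0 0 0 0.08' 60; python3 -c "from h import *;state();panel()"
```

```text
t: 14.98
tool_pos: [0.602, 0.2474, 0.0511]
tool_rot: [2.887, 1.236, 0.006]
contact_force: [0.1, -1.9, 4.6]
opening: 0.0107
grip_force: 61.4
t 14.98 pos [0.602  0.2474 0.0511] yaw_y -0.7618 tilt [ 0.004  0.001 -1.   ] q [ 0.276  0.286  1.682 -0.     1.169  1.038] F [ 0.05 -1.94  4.61] M [-0.191  0.075  0.082] op 0.0107 gf 61.4
wrist panel_top 0.55 [0.6215 0.266  0.1   ]
scene panel_top 0.94 [0.5319 0.2549 0.1   ]
scene rack_end 0.93 [0.5268 0.2497 0.    ]
wrist panel_face 0.62 [0.5394 0.2538 0.02  ]
scene panel_face 0.89 [0.5326 0.2588 0.02  ]
wrist joint_face 0.61 [0.543 0.25  0.02 ]
```

```bash
cat >> h.py <<'E'
def tq(n=4):
    a=[]
    for _ in range(n):
        o=ctrl.get_obs(); a.append((o["wrist_torque"][2],o["effort"][5])); ctrl.get_image("top")
    M=R.from_rotvec(o["tool_rot"]).as_matrix(); y=np.arctan2(M[1,1],M[0,1])
    print("torque",np.mean(a,0).round(3),"sd",np.std(a,0).round(3),"cam",round(1.638-y-.127,3),"t",round(o["t"],2),"op",o["opening"])
E
python3 -c "from h import *;tq()"; python3 -m jog '0 0 0 0 0 0 0.04;0 0 0 0 0 0 0.08;0 0 0 0 0 0 0.08' 60; python3 -c "from h import *;tq()"
```

```text
torque [0.053 0.06 ] sd [0.025 0.   ] cam 2.272 t 15.63 op 0.010451742821676985
t: 15.93
tool_pos: [0.6021, 0.2474, 0.0511]
tool_rot: [2.935, 1.12, 0.006]
contact_force: [0.7, -1.5, 4.3]
opening: 0.0105
grip_force: 61.4
torque [0.02  0.095] sd [0.039 0.109] cam 2.352 t 16.08 op 0.010490590181929545
```

```bash
python3 -m jog '0 0 0 0 0 0 0.04;0 0 0 0 0 0 0.08;0 0 0 0 0 0 0.08' 60; python3 -c "from h import *;tq()"
```

```text
t: 16.38
tool_pos: [0.6021, 0.2474, 0.0511]
tool_rot: [2.977, 1.001, 0.006]
contact_force: [0.8, -0.4, 5.0]
opening: 0.0103
grip_force: 61.4
torque [-0.056  0.058] sd [0.018 0.107] cam 2.432 t 16.53 op 0.010817345482573815
```

```bash
python3 -m jog '0 0 0 0 0 0 0.04;0 0 0 0 0 0 0.06;0 0 0 0 0 0 0.06' 60; python3 -c "from h import *;tq()"
```

```text
t: 16.83
tool_pos: [0.602, 0.2473, 0.0511]
tool_rot: [3.005, 0.913, 0.006]
contact_force: [-0.1, -0.5, 5.2]
opening: 0.0105
grip_force: 61.4
torque [0.159 0.2  ] sd [0.016 0.057] cam 2.492 t 16.98 op 0.010819625119992276
```

```bash
python3 -m jog '0 0 0 0 0 0 0.03;0 0 0 0 0 0 0.05;0 0 0 0 0 0 0.05' 60; python3 -c "from h import *;tq()"
```

```text
t: 17.28
tool_pos: [0.6021, 0.2473, 0.0511]
tool_rot: [3.027, 0.837, 0.006]
contact_force: [0.3, -1.5, 5.8]
opening: 0.0112
grip_force: 61.4
torque [0.104 0.14 ] sd [0.023 0.058] cam 2.542 t 17.43 op 0.010521383904107857
```

```bash
python3 -m jog '0 0 0 0 0 0 0.03;0 0 0 0 0 0 0.05;0 0 0 0 0 0 0.05' 60; python3 -c "from h import *;tq();panel()"
```

```text
t: 17.73
tool_pos: [0.6021, 0.2473, 0.0511]
tool_rot: [3.047, 0.761, 0.006]
contact_force: [0.4, -0.6, 5.8]
opening: 0.0106
grip_force: 61.4
torque [0.134 0.153] sd [0.035 0.059] cam 2.592 t 17.88 op 0.010229005161017607
scene panel_top 0.78 [0.5335 0.2564 0.1   ]
scene rack_end 0.45 [0.5015 0.4247 0.    ]
scene panel_face 0.91 [0.5455 0.2572 0.02  ]
```

```bash
python3 -m jog '0 0 0 0 0 0 0.03;0 0 0 0 0 0 0.05;0 0 0 0 0 0 0.05' 60; python3 -c "from h import *;tq()"
```

```text
t: 18.68
tool_pos: [0.6021, 0.2473, 0.0511]
tool_rot: [3.066, 0.685, 0.006]
contact_force: [0.7, -0.5, 5.3]
opening: 0.0104
grip_force: 61.4
torque [0.164 0.174] sd [0.016 0.059] cam 2.642 t 18.83 op 0.010736988043449584
```

```bash
python3 -m jog '0 0 0 0 0 0 0.03;0 0 0 0 0 0 0.04;0 0 0 0 0 0 0.04' 60; python3 -c "from h import *;tq()"
```

```text
t: 19.13
tool_pos: [0.6021, 0.2473, 0.0511]
tool_rot: [3.079, 0.624, 0.006]
contact_force: [0.3, -1.1, 5.0]
opening: 0.0106
grip_force: 61.4
torque [0.199 0.219] sd [0.042 0.032] cam 2.681 t 19.28 op 0.010342591808814163
```

```bash
python3 -m jog '0 0 0 0 0 0 0.02;0 0 0 0 0 0 0.04;0 0 0 0 0 0 0.04' 60; python3 -c "from h import *;tq()"
```

```text
t: 19.58
tool_pos: [0.6021, 0.2473, 0.0511]
tool_rot: [3.091, 0.562, 0.006]
contact_force: [0.2, -1.0, 6.3]
opening: 0.0104
grip_force: 61.4
torque [0.103 0.169] sd [0.024 0.055] cam 2.722 t 19.73 op 0.010436138214214043
```

```bash
python3 -m jog '0 0 0 0 0 0 0.02;0 0 0 0 0 0 0.03;0 0 0 0 0 0 0.03' 60; python3 -c "from h import *;tq();panel()"
```

```text
t: 20.03
tool_pos: [0.602, 0.2473, 0.0511]
tool_rot: [3.099, 0.516, 0.006]
contact_force: [0.1, -0.3, 5.4]
opening: 0.0107
grip_force: 61.4
torque [0.048 0.07 ] sd [0.023 0.027] cam 2.752 t 20.18 op 0.010553541800352763
wrist panel_top 0.38 [0.6371 0.3402 0.1   ]
scene panel_top 0.92 [0.5331 0.2551 0.1   ]
wrist rack_end 0.43 [0.5773 0.2367 0.    ]
scene rack_end 0.82 [0.5293 0.2509 0.    ]
scene panel_face 0.91 [0.5437 0.2564 0.02  ]
```

```bash
python3 -m jog '0 0 0 0 0 0 0.02;0 0 0 0 0 0 0.04;0 0 0 0 0 0 0.04' 60; python3 -c "from h import *;tq()"
```

```text
t: 20.98
tool_pos: [0.602, 0.2473, 0.0511]
tool_rot: [3.108, 0.454, 0.006]
contact_force: [-0.2, -0.5, 6.0]
opening: 0.0106
grip_force: 61.5
torque [0.199 0.263] sd [0.005 0.057] cam 2.791 t 21.13 op 0.01039814246134652
```

```bash
python3 -m jog '0 0 0 0 0 0 0.02;0 0 0 0 0 0 0.03;0 0 0 0 0 0 0.03' 60; python3 -c "from h import *;tq()"
```

```text
t: 21.43
tool_pos: [0.6019, 0.2473, 0.0511]
tool_rot: [3.115, 0.408, 0.005]
contact_force: [-0.6, -0.7, 5.7]
opening: 0.0102
grip_force: 61.5
torque [0.265 0.276] sd [0.02 0.03] cam 2.821 t 21.58 op 0.01056518899038403
```

```bash
python3 -m jog '0 0 0 0 0 0 0.02;0 0 0 0 0 0 0.03;0 0 0 0 0 0 0.03' 60; python3 -c "from h import *;tq()"
```

```text
t: 21.88
tool_pos: [0.6019, 0.2472, 0.0511]
tool_rot: [3.121, 0.361, 0.005]
contact_force: [-0.4, -0.1, 5.8]
opening: 0.0107
grip_force: 61.6
torque [0.301 0.34 ] sd [0.011 0.016] cam 2.851 t 22.03 op 0.010358470018219592
```

```bash
python3 -m jog '0 0 0 0 0 0 0.01;0 0 0 0 0 0 0.02;0 0 0 0 0 0 0.02' 60; python3 -c "from h import *;tq()"
```

```text
t: 22.33
tool_pos: [0.6019, 0.2472, 0.0511]
tool_rot: [3.124, 0.332, 0.005]
contact_force: [0.2, -1.7, 5.9]
opening: 0.0105
grip_force: 62.1
torque [0.579 0.612] sd [0.018 0.028] cam 2.87 t 22.48 op 0.010672479394575933
```

```bash
python3 -m jog '0 0 0 0 0 0 0.01;0 0 0 0 0 0 0.02;0 0 0 0 0 0 0.02' 60; python3 -c "from h import *;tq()"
```

```text
t: 22.78
tool_pos: [0.6018, 0.2472, 0.0511]
tool_rot: [3.127, 0.3, 0.005]
contact_force: [-0.6, -0.6, 6.3]
opening: 0.0105
grip_force: 61.7
torque [0.427 0.428] sd [0.023 0.033] cam 2.891 t 22.93 op 0.010557507213458557
```

Torque is 0.43–0.58 N m, so the panel is tight. Now I'll let go, retreat upward and look.

```bash
python3 -m jog '0.05 0 0 0 0 0 0;0.05 0 0 0 0 0 0;0.05 0 0 0 0 0 0;0.05 0 0 0 0 0 0;0.05 0 0 0 0 0 0;0.05 0 0 -0.03 0 0 0;0.05 0 0 -0.07 0 0 0;0.05 0 0 -0.11 0 0 0;0.05 0 0 -0.13 0 0 0;0.05 0 0 -0.13 0 0 0;0.05 0 0 -0.13 0 0 0;0.05 0 0 -0.13 0 0 0' 60; python3 - <<'E'
from h import *
state(); a=save("wrist","w9.png"); b=save("scene","s9.png")
im=np.hstack([cv2.resize(a[80:380,170:470],(390,390),interpolation=cv2.INTER_CUBIC),cv2.resize(b[180:380,200:400],(390,390),interpolation=cv2.INTER_CUBIC)])
cv2.imwrite("pics/f.png",im[:,:,::-1])
for n,z in(("wing",.05),("panel_top",.1),("rack_end",0),("panel_face",.02),("joint_face",.02)):
    for c in("wrist","scene"):
        for x in ctrl.tip_of(c,n)[:1]: print(c,n,round(x["p"],2),wat(x["xy"],z) if c=="wrist" else at(c,x["xy"],z))
E
```

```text
t: 23.98
tool_pos: [0.5997, 0.2468, 0.1774]
tool_rot: [3.127, 0.298, -0.003]
contact_force: [-0.0, -0.0, -1.1]
opening: 0.05
grip_force: 0.0
t 23.98 pos [0.5997 0.2468 0.1774] yaw_y -1.3811 tilt [-0.002 -0.001 -1.   ] q [0.276 0.152 1.611 0.    1.381 1.657] F [-0.02 -0.01 -1.14] M [-0.019 -0.045  0.017] op 0.05 gf 0.0
wrist wing 0.73 [0.6014 0.2455 0.05  ]
scene wing 0.62 [0.6009 0.2467 0.05  ]
wrist panel_top 0.79 [0.5316 0.2547 0.1   ]
scene panel_top 0.81 [0.5345 0.2552 0.1   ]
wrist rack_end 0.68 [0.53   0.2544 0.    ]
scene rack_end 0.73 [0.5351 0.2498 0.    ]
wrist panel_face 0.62 [0.5404 0.2547 0.02  ]
scene panel_face 0.67 [0.539  0.2552 0.02  ]
wrist joint_face 0.64 [0.5434 0.2504 0.02  ]
```

View pics/f.png

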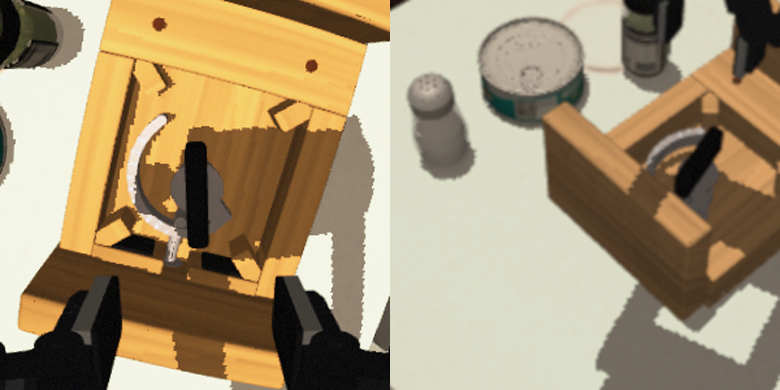

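The picture shows the panel flush against the board with the seal pads pressed in, the peg held by the hook at (175,240), and the neighbours in place.

```bash
python3 -c "from h import *;print(ctrl.finish_job())"
```

```text
the job is handed in; nothing more can be done
None
```

I drew the end panel in flush against the base board and stopped turning the wing at about 2.9 rad, where the torque read 0.43–0.58 N m (tight). I then released it and handed the job in at about 24 s, with the shaker, tin and jar looking undisturbed; the hand-in gave no verdict.

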